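Latch a circuit module into the test dock

ROBOT

A 6-joint arm with a two-finger parallel gripper is mounted at the origin on the work surface. World frame = base frame: x ahead of the robot, y to its left, z up, the work surface at z = 0. Lengths are in m, angles in rad, forces in N, time in s.
With the tool pointing down it reaches from about 0.25 to 0.725 m from the base axis. Payload 4 kg.
Tool frame: the origin (TCP) lies at the very end of the fingers, on their centre line; the grasp point (between the pads) lies 19 mm behind it; y points along the fingers, x is the direction in which the jaws open and shut, and the axes are right-handed (so a half turn about y gives the same grasp; the last joint's range is limited). The gripper opens to 85 mm and grips with 20 to 120 N. Pads are 22 mm wide; open, the fingers measure 114 mm over their backs; the gripper's body (76 mm by 85 mm) begins 54 mm behind the grasp point. The pads swing forward as they close: fully open they stand 13 mm farther back than shut.
Start: joints at [1.115, 0.241, 0.005, 1.335, 0, 1.571], TCP at [0.22, 0.449, 0.231] pointing down, gripper open.
Joint ranges: [-2.72, 2.72], [-1.05, 1.87], [-1.09, 1.28], [-1.99, 2.15], [-1.42, 1.44], [-3.14, 3.14]. Speed limits (rad/s): [2.79, 2.79, 3.14, 3.14, 3.14, 3.14].

INTERFACE

Orientations are given as a rotation vector (axis times angle).
In Python, from workcell import monitor, cams, arm gives the robot as it stands. The module is installed in compiled form; this text tells all that it offers.
- The arm moves only by the tool carry_out, never from a script. Its argument "rows" is a list of rows, each a list of 4 numbers: the shift along the world's x, y, z in m, then the turn about the world's z in rad. In form: [[dx, dy, dz, spin], ...]. A call has 1 to 8 rows; each row shifts and turns the commanded pose from where the row before left it; what a row does not reach is not made up. A row lasts 1/8 s, in which the tool goes at most 62.5 mm and 10.7 degrees, less where a joint would pass 70% of its speed; a pose out of reach is approached as far as the arm can. A call is refused whole if a number of a shift passes 0.0625 or a number of a turn 0.188, either way. A call with a gripper value outside its range is refused whole. "fingers" is the closure, from -1 (fully open) to 1 (shut), set as the call begins (left out, the last holds). The fingers move at their own pace and stop on an object; "force" is the grip in N (left out, the last holds). Time passes only in rows, so rows that do not move let the fingers close. It gives the time, the measured TCP pose, the force and the opening at its end, in the units of the state.
- monitor.sense(): the state, without advancing time (a new reading comes with each control period).
- cams.read_camera(name): name is "side" or "top" or "wrist"; returns the picture (420x560x3 uint8, red, green, blue); there is no depth.
- cams.get_calibration(name): a dict with "mtx" (3x3 intrinsics, pixels), "rvec" (rotation vector, rad) and "tvec" (3), from world to camera coordinates, as OpenCV has them. Camera axes: x right, y down, z forward; pixel columns grow to the right and rows downward; lengths in m; the calibration is good to about 2 mm. A picture is of the moment at which its call begins: read the wrist's pose just before it. get_calibration takes no time and is no camera call; for the wrist camera it gives the pose at the moment of the call.
- arm.finish_job(): hands the job in, once; it reports no verdict.
Trained networks look in the newest picture that a camera, given by its name, has taken for a name from the list of things; names that differ only in an ending like _2 or _b are one class to them, and where a whole thing is asked for, a point or a joint stands for the part that bears it (a point fixed in the world has none). Each returns a list of dicts, best first, with "p" (0 to 1); they miss things now and then, are a little off and sometimes report something else, mostly with a low value. They report only what shows in the picture. A call takes as long as a camera call. They do not tell look-alikes from the thing itself.
- cams.trace(camera, query): "pixels" (420x560 bool, what is visible of it) and "at" ([column, row] in pixels, amid what is visible of it).
The state is a dict: "time": time; "joint_pos": joint angles; "qvel": joint speeds; "joint_efforts": joint torques, N m; "tcp_pos": TCP position; "eef_rot": TCP orientation; "contact_force": force on the tool from outside, world axes, zero at the start; "ft_torque": the same for the moment, N m; "grip_width": opening from 0.0 (shut) to 1.0 (fully open).
Only numpy, scipy, OpenCV 4.12 (cv2) and the standard library are available. Lean on these libraries where they do the work, as an engineer would, in place of code of your own. Each camera call takes 0.05 s, during which the arm holds its last target. There are 200 camera calls.

TASK

Pick up the module with the blue circuit board by its heat sink, set it gently down flat in the raised orange-rimmed tray of the test dock and let go. Then press it straight down to the stop and let go, so that the tray stays latched down with its rim about flush with the dock; pressing again would let it back up. Leave the module with the red board where it lies.

Things in the scene. Friction and masses are not known exactly. Their poses are not given: they have to be found in the camera images.
- module_blue: Module to load, about 0.16 kg: black carrier 80 x 56 mm (x, y) with a blue circuit board, together 10 mm thick; centred on it an aluminium heat sink 40 (x) x 24 (y) mm, 22 mm tall (top 32 mm above the underside), gripped across its 24 mm. Origin: centre of the underside; x along the long side, z up.
- module_red: The same kind of module with a red circuit board; not wanted. Same size, origin and axes.
- tray_floor (a point): Centre of the tray floor's upper face, x along its long side, z up. Yellow floor 108 x 84 mm inside an orange rim 5 mm thick, 8 mm above the floor: about 14 mm of room round a module laid along x. The tray sits in the well of a fixed grey dock 150 x 126 mm, 46 mm high. Raised, the floor is 54 mm above the table, the rim 16 mm above the dock; latched, the rim is flush with the dock.
- tray (a joint): Depth of the tray on its push-push latch, m: 0 raised, grows as pressed straight down, stop at 0.023. Sprung up: about 6 N starts it, 10 N takes it to the stop (less by the weight of a module in it, more if fast). Pressed past 0.021 and let go, it rises to 0.0165 and stays latched; let go before 0.019 it comes back up. Another full press and release unlatches it to 0.
Not all that is in view belongs to the job. What is shaped like the module_blue but green is not meant.

How it is judged:
By the outcome, as a careful person would: the job done as asked, in the order asked, and still so for the second after the job is handed in, with the robot touching nothing.
It also fails if it takes over 48 s, if anything falls off the work surface, if the arm or the gripper's body presses on something with over 40 N, if the wrist force passes 120 N, or if a joint passes its speed limit or range.

## Working session

There is one attempt and no reset: what is moved stays moved. The work goes in short steps, Python scripts to look and compute and a tool call to move; the robot and the scene stay as the last step left them, time stands still between calls to the robot, and variables do not carry over. Pictures are saved under pics/ and viewed, about 8 in all and at most 12, crops included, and the job is handed in when it is done.

Besides the shell and the picture viewer there is one more tool, called after ">>>" as a command line: name --pt "numbers of a row" for each row, then --argument value for the rest. carry_out: Moves the arm, as the interface text tells. Its arguments: {"type":"object","properties":{"rows":{"type":"array"},"fingers":{"type":"number"},"force":{"type":"number"}},"required":["rows"]}

```bash
mkdir -p pics
cat > h.py <<'E'
import numpy as np, cv2
from workcell import monitor, cams, arm
def ray(cam,uv,z):
    c=cams.get_calibration(cam);K=np.array(c["mtx"],float);R=cv2.Rodrigues(np.array(c["rvec"],float))[0];t=np.array(c["tvec"],float).ravel()
    d=R.T@np.linalg.solve(K,[uv[0],uv[1],1.]);o=-R.T@t
    return o+d*(z-o[2])/d[2]
def proj(cam,P):
    c=cams.get_calibration(cam)
    return cv2.projectPoints(np.array(P,float).reshape(-1,1,3),np.array(c["rvec"],float),np.array(c["tvec"],float),np.array(c["mtx"],float),None)[0][:,0]
def save(n,im): cv2.imwrite("pics/"+n,im[:,:,::-1])
E
python3 - <<'E'
from h import *
s=monitor.sense();print(s)
t=cams.read_camera("top");sd=cams.read_camera("side")
save("top1.png",t);save("side1.png",sd)
for c in("top","side"):
  for q in("module_blue","module_red","tray_floor","tray"):
    try:
      for r in cams.trace(c,q):print(c,q,round(r["p"],2),r["at"],r["pixels"].sum(), t[r["pixels"]].mean(0).round() if c=="top" else "", ray(c,r["at"],.01).round(3))
    except Exception as e: print(c,q,e)
E
```

```text
{'time': 0.0, 'joint_pos': array([1.11500396e+00, 2.41417314e-01, 3.70181725e-03, 1.33523436e+00,
       3.41269658e-05, 1.57077749e+00]), 'qvel': array([ 8.09706564e-05,  3.76440099e-04, -1.00642813e-03,  1.19846380e-03,
       -1.43154255e-05, -1.94060773e-03]), 'joint_efforts': array([ 6.42206851e-05, -3.72318542e+01,  2.52407241e+01,  1.69821252e-02,
        1.80247725e-04, -8.14263537e-07]), 'tcp_pos': array([0.21978831, 0.44837056, 0.23040228]), 'eef_rot': array([-1.39213382, -0.86589854,  0.86892421]), 'contact_force': array([ 0.1844104 ,  0.71048391, -0.18804649]), 'ft_torque': array([ 0.00752192, -0.04725399,  0.00466926]), 'grip_width': 1.000034115511172}
top module_blue 0.98 [347.6, 179.8] 1243 [ 52.  77. 117.] [ 0.631 -0.178  0.01 ]
top module_blue 0.9 [416.4, 161.5] 1185 [ 22. 112.  34.] [ 0.669 -0.309  0.01 ]
top module_red 0.85 [338.1, 280.1] 1388 [146.  68.  49.] [ 0.443 -0.159  0.01 ]
top tray_floor 0.31 [335.8, 281.4] 1404 [144.  68.  49.] [ 0.441 -0.155  0.01 ]
top tray 0.55 [215.8, 205.1] 3455 [214. 168.   3.] [0.578 0.07  0.01 ]
side module_blue 0.97 [330.3, 256.3] 974  [ 0.618 -0.181  0.01 ]
side module_blue 0.69 [396.1, 286.8] 1194  [ 0.673 -0.314  0.01 ]
side module_red 0.83 [244.5, 283.1] 1065  [ 0.437 -0.159  0.01 ]
side tray_floor 0.62 [250.6, 187.4] 1610  [0.598 0.117 0.01 ]
side tray 0.62 [250.6, 183.9] 1630  [0.605 0.13  0.01 ]
```

View pics/top1.png

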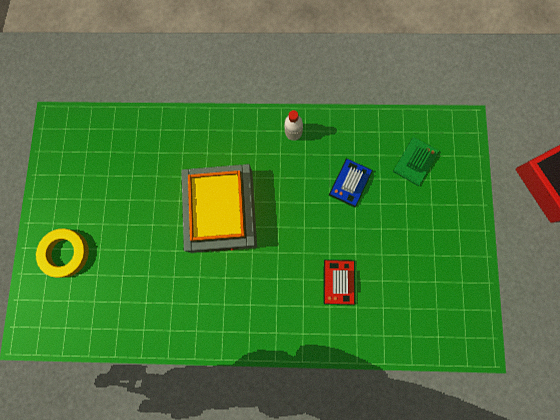

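View pics/side1.png

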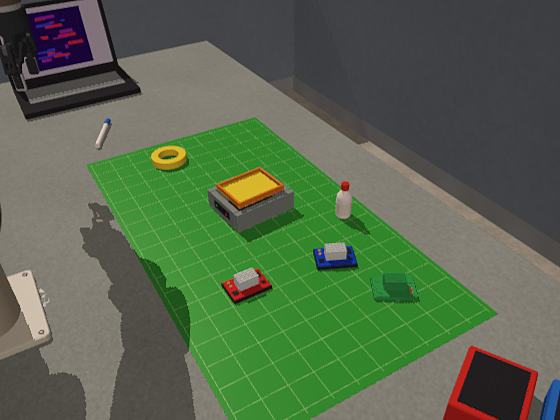

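The candidates are the blue module at top (348,180) / side (330,256), the green look-alike at top (416,161) and the red module at top (338,280). I choose the blue one. Next I fit the poses to the masks and check them in a crop.

```bash
cat >> h.py <<'E'
from scipy.optimize import minimize
def box(x,y,a,lx,ly,z0,z1):
    c,s=np.cos(a),np.sin(a)
    return [[x+c*u-s*v,y+s*u+c*v,z] for u in(-lx/2,lx/2) for v in(-ly/2,ly/2) for z in(z0,z1)]
def sil(cam,boxes,k=4):
    m=np.zeros((420*k,560*k),np.uint8)
    for b in boxes:
        h=cv2.convexHull(((proj(cam,b)+.5)*k-.5).round().astype(np.int32)); cv2.fillConvexPoly(m,h,1)
    return cv2.resize(m.astype(np.float32),(560,420),interpolation=cv2.INTER_AREA)
MOD=lambda p,z=0:[box(*p,.08,.056,z,z+.01),box(*p,.04,.024,z+.01,z+.032)]
TRAY=lambda p:[box(*p,.118,.094,.046,.062)]
def fit(masks,model,x0,angs):
    def cost(p):
        return sum(1-np.minimum(s,m).sum()/np.maximum(s,m).sum() for c,m in masks.items() for s in[sil(c,model(p))])
    best=min((minimize(cost,[x0[0],x0[1],a],method="Nelder-Mead",options=dict(initial_simplex=[[x0[0],x0[1],a],[x0[0]+.015,x0[1],a],[x0[0],x0[1]+.015,a],[x0[0],x0[1],a+.3]],xatol=2e-4,fatol=1e-4)) for a in angs),key=lambda r:r.fun)
    return best.x,best.fun
E
python3 - <<'E'
from h import *
T={};I={}
for c in("top","side"):
    I[c]=cams.read_camera(c)
    for q in("module_blue","tray"):
        T[c,q]=cams.trace(c,q)[0]["pixels"].astype(np.float32)
for q,m,x0,an in(("module_blue",MOD,(.625,-.178),np.arange(0,3.1,.5)),("tray",TRAY,(.57,.07),[0,.5,1.2,1.7,2.5])):
    for cs in(("top","side"),("top",),("side",)):
        p,f=fit({c:T[c,q] for c in cs},m,x0,an);print(q,cs,p.round(4),round(f,3))
        if len(cs)==2:
            for c in cs:
                for b in m(p):
                    cv2.polylines(I[c],[cv2.convexHull(proj(c,b).round().astype(np.int32))],True,(255,0,255),1)
a=cv2.resize(I["top"][140:260,170:390],None,fx=3.5,fy=2.5,interpolation=2)
b=cv2.resize(I["side"][155:275,190:410],None,fx=3.5,fy=2.5,interpolation=2)
save("fit.png",np.vstack([a,b]))
E
```

```text
module_blue ('top', 'side') [ 0.6264 -0.1842  2.7211] 0.12Traceback (most recent call last):
  File "<stdin>", line 9, in <module>
  File "h.py", line 25, in fit
    best=min((minimize(cost,[x0[0],x0[1],a],method="Nelder-Mead",options=dict(initial_simplex=[[x0[0],x0[1],a],[x0[0]+.015,x0[1],a],[x0[0],x0[1]+.015,a],[x0[0],x0[1],a+.3]],xatol=2e-4,fatol=1e-4)) for a in angs),key=lambda r:r.fun)
  File "h.py", line 25, in <genexpr>
    best=min((minimize(cost,[x0[0],x0[1],a],method="Nelder-Mead",options=dict(initial_simplex=[[x0[0],x0[1],a],[x0[0]+.015,x0[1],a],[x0[0],x0[1]+.015,a],[x0[0],x0[1],a+.3]],xatol=2e-4,fatol=1e-4)) for a in angs),key=lambda r:r.fun)
              ~~~~~~~~^^^^^^^^^^^^^^^^^^^^^^^^^^^^^^^^^^^^^^^^^^^^^^^^^^^^^^^^^^^^^^^^^^^^^^^^^^^^^^^^^^^^^^^^^^^^^^^^^^^^^^^^^^^^^^^^^^^^^^^^^^^^^^^^^^^^^^^^^^^^^^^^^^^^^^^^^^^^^^^^^^^^^^^^^^^^^^
    res = _minimize_neldermead(fun, x0, args, callback, bounds=bounds,
                               **options)
    fxr = func(xr)
    fx = function(np.copy(x), *(wrapper_args + args))
  File "h.py", line 24, in cost
    return sum(1-np.minimum(s,m).sum()/np.maximum(s,m).sum() for c,m in masks.items() for s in[sil(c,model(p))])
  File "h.py", line 24, in <genexpr>
    return sum(1-np.minimum(s,m).sum()/np.maximum(s,m).sum() for c,m in masks.items() for s in[sil(c,model(p))])
                                                                                               ~~~^^^^^^^^^^^^
  File "h.py", line 18, in sil
    h=cv2.convexHull(((proj(cam,b)+.5)*k-.5).round().astype(np.int32)); cv2.fillConvexPoly(m,h,1)
                       ~~~~^^^^^^^
  File "h.py", line 8, in proj
    c=cams.get_calibration(cam)
ValueError: time passes only in moves, steps and waits
```

```bash
python3 - <<'E'
s=open("h.py").read()
s=s.replace("def ray(","_c={}\ndef cal(n):\n    if n=='wrist' : return cams.get_calibration(n)\n    if n not in _c:_c[n]=cams.get_calibration(n)\n    return _c[n]\ndef ray(",1)
s=s.replace("c=cams.get_calibration(cam)","c=cal(cam)")
open("h.py","w").write(s)
E
cat > f.py <<'E'
from h import *
T={};I={}
for c in("top","side"):
    I[c]=cams.read_camera(c)
    for q in("module_blue","tray"):
        T[c,q]=cams.trace(c,q)[0]["pixels"].astype(np.float32)
for q,m,x0,an in(("module_blue",MOD,(.625,-.178),[.5,2.6]),("tray",TRAY,(.57,.07),[0,.5,1.2,1.7,2.5])):
    for cs in(("top","side"),("top",),("side",)):
        p,f=fit({c:T[c,q] for c in cs},m,x0,an);print(q,cs,p.round(4),round(f,3))
        if len(cs)==2:
            for c in cs:
                for b in m(p):
                    cv2.polylines(I[c],[cv2.convexHull(proj(c,b).round().astype(np.int32))],True,(255,0,255),1)
a=cv2.resize(I["top"][140:260,170:390],None,fx=3.5,fy=2.5,interpolation=2)
b=cv2.resize(I["side"][155:275,190:410],None,fx=3.5,fy=2.5,interpolation=2)
save("fit.png",np.vstack([a,b]))
s=monitor.sense();print(s["time"],cv2.Rodrigues(s["eef_rot"])[0].round(3))
E
python3 f.py
```

```text
module_blue ('top', 'side') [ 0.6255 -0.1839  2.7076] 1.047
module_blue ('top',) [ 0.625 -0.178  0.5  ] 1.0
module_blue ('side',) [ 0.6255 -0.1839  2.7076] 0.047
tray ('top', 'side') [0.5681 0.0609 0.102 ] 0.066
tray ('top',) [0.5682 0.061  0.106 ] 0.022
tray ('side',) [0.568  0.0616 3.2256] 0.042
1.1 [[ 0.44  -0.    -0.898]
 [ 0.898 -0.     0.44 ]
 [-0.    -1.     0.   ]]
```

View pics/fit.png

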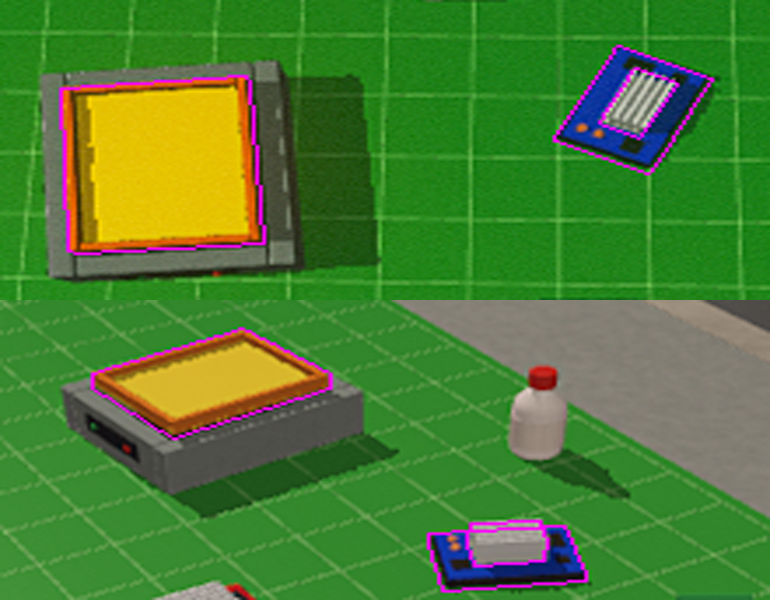

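Crop check (picture 3): the fit outlines sit on the blue module at about (0.626, -0.184), yaw -0.43, and on the tray at (0.568, 0.061), yaw 0.10. They agree in both views. One top trace missed the blue module and picked a look-alike, so I ignore it.

>>> carry_out --pt "0.029 -0.045 0 0.026" --pt "0.029 -0.045 0 0" --pt "0.029 -0.045 0 0" --pt "0.029 -0.045 0 0" --pt "0.029 -0.045 0 0" --pt "0.029 -0.045 0 0" --pt "0.029 -0.045 0 0" --pt "0.029 -0.045 0 0" --fingers -1 --force 50

```text
time: 2.1
tcp_pos: [0.453, 0.0874, 0.2316]
eef_rot: [-1.383, -0.888, 0.886]
contact_force: [0.7, 0.3, 0.6]
grip_width: 1.001
```

>>> carry_out --pt "0.029 -0.045 0 0" --pt "0.029 -0.045 0 0" --pt "0.029 -0.045 -0.015 0" --pt "0.029 -0.045 -0.02 0" --pt "0.029 -0.045 -0.025 0" --pt "0.029 -0.047 -0.03 0" --pt "0 0 0 0"

```text
time: 2.98
tcp_pos: [0.6245, -0.1857, 0.1351]
eef_rot: [-1.378, -0.878, 0.888]
contact_force: [-1.2, 1.2, -0.6]
grip_width: 1.001
```

Run:
```python
from h import *
s=monitor.sense();R=cv2.Rodrigues(s["eef_rot"])[0]
print(s["time"],s["tcp_pos"],"jaw",np.arctan2(R[1,0],R[0,0]),R[:,1],s["joint_pos"])
print("bottle",ray("side",(343,217),0),ray("top",(294,137),0))
im=cams.read_camera("wrist")
for r in cams.trace("wrist","module_blue"):
    print(r["p"],r["at"],im[r["pixels"]].mean(0),r["pixels"].sum())
for b in MOD((.6258,-.184,-.43)):
    cv2.polylines(im,[cv2.convexHull(proj("wrist",b).round().astype(np.int32))],True,(255,0,255),1)
save("w1.png",im)
```

```text
2.975 [ 0.62449309 -0.18571642  0.13506022] jaw 1.136388903116626 [-0.00863629  0.00194229 -0.99996082] [-2.88779873e-01  6.00495979e-01  3.01209280e-01  1.28034155e+00
 -5.97605324e-04  1.45638291e-01]
bottle [ 0.72307189 -0.08084525  0.        ] [ 0.71940657 -0.07467016  0.        ]
0.88 [288.4, 203.2] [ 71.4828588   87.1148557  133.70327329] 5163
0.88 [205.2, 289.7] [ 45.8231657  113.51112943  56.62530915] 2426
```

View pics/w1.png

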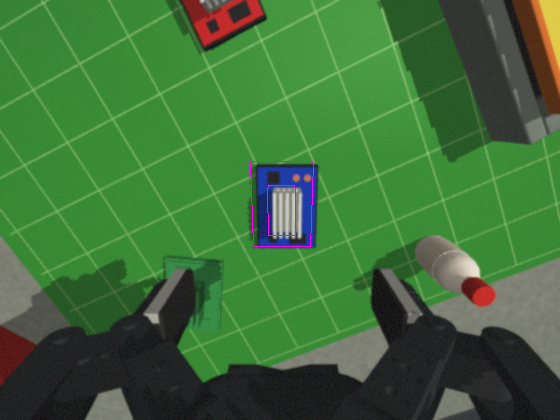

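```bash
sed -i "s/    if n=='wrist' .*//" h.py
python3 - <<'E'
from h import *
cal("wrist");im=cams.read_camera("wrist")
m=cams.trace("wrist","module_blue")[0];print(m["at"],im[m["pixels"]].mean(0).round())
p,f=fit({"wrist":m["pixels"].astype(np.float32)},MOD,(.626,-.184),[-.55,-.4]);print(p,f)
s=monitor.sense();print(s["time"],s["tcp_pos"],s["contact_force"])
E
```

```text
[203.6, 280.1] [ 47. 116.  58.]
[ 0.626 -0.184 -0.55 ] 1.0
3.175 [ 0.62613699 -0.18194962  0.14285494] [ 0.25447154 -0.52448239 -0.11768617]
```

Run:
```python
from h import *
cal("wrist");im=cams.read_camera("wrist")
for m in cams.trace("wrist","module_blue"):
    c=im[m["pixels"]].mean(0)
    if c[2]>c[1]:
        p,f=fit({"wrist":m["pixels"].astype(np.float32)},MOD,(.626,-.184),[-.55,-.4]);print(p,f)
s=monitor.sense();R=cv2.Rodrigues(s["eef_rot"])[0];print(s["time"],s["tcp_pos"],R[:,1],np.arctan2(R[1,0],R[0,0]))
```

```text
[ 0.62723452 -0.18326143 -0.43721452] 0.02833312749862671
3.275 [ 0.62642487 -0.18165032  0.14372042] [ 3.00522788e-03 -7.49062125e-04 -9.99995204e-01] 1.1426977799200546
```

>>> carry_out --pt "0.001 -0.002 -0.03 -0.004" --pt "0 0 -0.035 0" --pt "0 0 -0.03 0" --pt "0 0 -0.02 0" --pt "0 0 -0.01 0" --pt "0 0 -0.005 0" --pt "0 0 0 0" --pt "0 0 0 0"

```text
time: 4.28
tcp_pos: [0.6277, -0.185, 0.0127]
eef_rot: [-1.385, -0.885, 0.883]
contact_force: [0.8, 0.5, -0.0]
grip_width: 1.0
```

>>> carry_out --pt "0 0 0 0" --pt "0 0 0 0" --pt "0 0 0 0" --pt "0 0 0 0" --pt "0 0 0 0" --pt "0 0 0 0" --pt "0 0 0 0" --pt "0 0 0 0" --fingers 1 --force 50

```text
time: 5.28
tcp_pos: [0.6272, -0.1849, 0.0117]
eef_rot: [-1.384, -0.884, 0.884]
contact_force: [0.1, 0.2, 2.9]
grip_width: 0.267
```

>>> carry_out --pt "0 0 0.01 0" --pt "0 0 0.02 0" --pt "0 0 0.03 0" --pt "0 0 0.03 0" --pt "0 0 0.03 0" --pt "0 0 0.015 0" --pt "0 0 0 0" --pt "0 0 0 0"

```text
time: 6.28
tcp_pos: [0.626, -0.1845, 0.1448]
eef_rot: [-1.381, -0.882, 0.885]
contact_force: [-0.6, -0.5, -2.1]
grip_width: 0.269
```

```bash
cat > g.py <<'E'
from h import *
import sys
z0=float(sys.argv[1])
s=monitor.sense();tc=s["tcp_pos"];R=cv2.Rodrigues(s["eef_rot"])[0]
print(s["time"],tc,s["contact_force"],s["grip_width"],"jaw",np.arctan2(R[1,0],R[0,0]),R[:,1].round(3))
cal("wrist");W=cams.read_camera("wrist");S=cams.read_camera("side")
z=tc[2]-z0
for c,im in(("side",S),("wrist",W)):
    for m in cams.trace(c,"module_blue"):
        k=im[m["pixels"]].mean(0)
        if k[2]>k[1]:
            print(c,m["p"],m["at"],m["pixels"].sum())
            if c=="side":
                a=np.arctan2(R[1,0],R[0,0])-np.pi/2
                print(fit({c:m["pixels"].astype(np.float32)},lambda p:MOD((p[0],p[1],a),z+p[2]*.03),tc[:2],[0]))
save(sys.argv[2],np.hstack([W[:, :],S])[:, :])
E
sed -i 's/^save(sys.*/big=np.hstack([W,S]);save(sys.argv[2],cv2.resize(big,(800,300),interpolation=cv2.INTER_AREA))/' g.py
python3 g.py 0.0117 lift.png
```

```text
6.275 [ 0.62596432 -0.18450021  0.14480348] [-0.5897154  -0.535634   -2.07413073] 0.2693675021108524 jaw 1.13700785169174 [-0.003  0.001 -1.   ]
side 0.59 [332.4, 205.6] 826
(array([ 0.6253464 , -0.182637  , -0.11165527]), np.float64(0.26359015703201294))
wrist 0.77 [284.7, 241.7] 11075
```

View pics/lift.png

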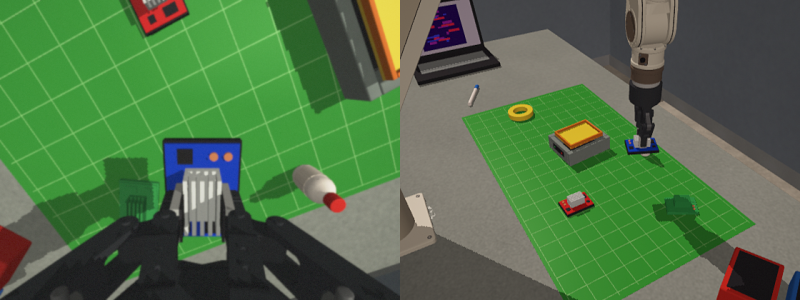

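The lifted module hangs level between the pads at wrist (420, 330 full-res), the red module has not moved, and the tray is up.

>>> carry_out --pt "-0.005 0.02 0 0.06" --pt "-0.008 0.035 0 0.08" --pt "-0.009 0.04 0 0.08" --pt "-0.009 0.04 0 0.08" --pt "-0.009 0.04 0 0.08" --pt "-0.009 0.035 0 0.08" --pt "-0.007 0.025 0 0.05" --pt "-0.003 0.011 0 0.027"

```text
time: 7.48
tcp_pos: [0.5668, 0.0635, 0.1465]
eef_rot: [-1.156, -1.288, 1.288]
contact_force: [-0.2, -0.2, -0.9]
grip_width: 0.267
```

>>> carry_out --pt "0 0 0 0" --pt "0 0 0 0" --pt "0 0 0 0"

```text
time: 7.85
tcp_pos: [0.5682, 0.0602, 0.1464]
eef_rot: [-1.16, -1.284, 1.284]
contact_force: [-0.1, -1.3, -1.1]
grip_width: 0.266
```

```bash
cat > d.py <<'E'
from h import *
s=monitor.sense();R=cv2.Rodrigues(s["eef_rot"])[0]
print(s["time"],s["tcp_pos"].round(4),s["contact_force"].round(2),"jaw",np.arctan2(R[1,0],R[0,0]).round(4),R[:,1].round(3),s["joint_pos"].round(2))
E
python3 d.py
```

```text
7.85 [0.5682 0.0602 0.1464] [-0.05 -1.34 -1.13] jaw 1.6724 [-0. -0. -1.] [ 0.11  0.43  0.05  1.19 -0.    0.  ]
```

>>> carry_out --pt "0 0.001 -0.02 0" --pt "0 0 -0.025 0" --pt "0 0 -0.018 0" --pt "0 0 -0.008 0" --pt "0 0 -0.003 0" --pt "0 0 -0.002 0" --pt "0 0 0 0" --pt "0 0 0 0"

```text
time: 8.85
tcp_pos: [0.5683, 0.0623, 0.0711]
eef_rot: [-1.159, -1.286, 1.284]
contact_force: [-0.2, -0.6, -1.6]
grip_width: 0.266
```

>>> carry_out --pt "0 0 -0.001 0" --pt "0 0 -0.001 0" --pt "0 0 0 0" --pt "0 0 0 0"

```text
time: 9.35
tcp_pos: [0.5679, 0.0622, 0.0684]
eef_rot: [-1.159, -1.285, 1.285]
contact_force: [-0.1, 0.4, -0.3]
grip_width: 0.273
```

>>> carry_out --pt "0 0 -0.001 0" --pt "0 0 0 0" --pt "0 0 0 0"

```text
time: 9.72
tcp_pos: [0.5679, 0.0622, 0.0675]
eef_rot: [-1.159, -1.285, 1.285]
contact_force: [0.1, 0.3, -2.3]
grip_width: 0.266
```

>>> carry_out --pt "0 0 -0.001 0" --pt "0 0 0 0" --pt "0 0 0 0"

```text
time: 10.1
tcp_pos: [0.5679, 0.0622, 0.0665]
eef_rot: [-1.159, -1.285, 1.285]
contact_force: [0.3, 0.3, -2.4]
grip_width: 0.264
```

>>> carry_out --pt "0 0 -0.001 0" --pt "0 0 0 0" --pt "0 0 0 0"

```text
time: 10.48
tcp_pos: [0.5681, 0.0623, 0.0657]
eef_rot: [-1.159, -1.285, 1.285]
contact_force: [0.3, 0.3, 0.2]
grip_width: 0.269
```

>>> carry_out --pt "0 0 0 0" --pt "0 0 0 0" --pt "0 0 0 0" --pt "0 0 0 0" --pt "0 0 0 0" --fingers -0.1

```text
time: 11.1
tcp_pos: [0.5679, 0.0622, 0.0655]
eef_rot: [-1.159, -1.285, 1.285]
contact_force: [-0.4, -0.3, -0.4]
grip_width: 0.55
```

>>> carry_out --pt "0 0 0.01 0" --pt "0 0 0.025 0" --pt "0 0 0.03 0" --pt "0 0 0.015 0" --pt "0 0 0 0" --pt "0 0 0 0"

```text
time: 11.85
tcp_pos: [0.5672, 0.0621, 0.1445]
eef_rot: [-1.157, -1.283, 1.286]
contact_force: [0.3, 0.1, 0.5]
grip_width: 0.551
```

```bash
python3 d.py; python3 g.py 0.0117 placed.png
```

```text
11.85 [0.5672 0.0621 0.1445] [0.27 0.07 0.46] jaw 1.6739 [-0.002 -0.    -1.   ] [ 0.11  0.43  0.04  1.19 -0.    0.01]
11.85 [0.56723428 0.06211492 0.14449214] [0.26563885 0.07129585 0.46209133] 0.5505294467454732 jaw 1.6739235930446468 [-0.002 -0.    -1.   ]
side 0.77 [245.8, 183.3] 740
(array([0.56723428, 0.06211492, 0.        ]), np.float64(1.0))
wrist 0.75 [282.4, 213.6] 6947
```

View pics/placed.png

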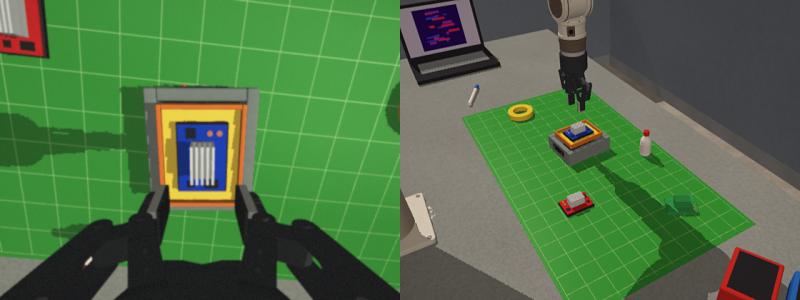

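The module lies flat inside the tray (wrist 282,213, released) with clearance all round. Next I shut the fingers and press.

>>> carry_out --pt "0 0 0 0" --pt "0 0 0 0" --pt "0 0 0 0" --pt "0 0 -0.01 0" --pt "0 0 -0.015 0" --pt "0 0 -0.015 0" --pt "0 0 -0.008 0" --pt "0 0 -0.004 0" --fingers 1

```text
time: 13.05
tcp_pos: [0.5675, 0.0622, 0.0924]
eef_rot: [-1.158, -1.284, 1.286]
contact_force: [-0.8, -0.0, 0.0]
grip_width: 0.002
```

>>> carry_out --pt "0 0 -0.002 0" --pt "0 0 -0.002 0" --pt "0 0 -0.001 0" --pt "0 0 -0.001 0" --pt "0 0 -0.001 0" --pt "0 0 0 0"

```text
time: 13.8
tcp_pos: [0.5679, 0.0622, 0.0864]
eef_rot: [-1.159, -1.285, 1.285]
contact_force: [-0.1, 0.9, 0.5]
grip_width: -0.001
```

Just at the heat sink top. Press by 18 mm, then creep.

>>> carry_out --pt "0 0 -0.002 0" --pt "0 0 -0.003 0" --pt "0 0 -0.003 0" --pt "0 0 -0.003 0" --pt "0 0 -0.003 0" --pt "0 0 -0.003 0" --pt "0 0 -0.002 0" --pt "0 0 0 0"

```text
time: 14.8
tcp_pos: [0.5681, 0.0622, 0.0684]
eef_rot: [-1.159, -1.286, 1.284]
contact_force: [-2.2, -0.4, 6.2]
grip_width: 0.0
```

>>> carry_out --pt "0 0 -0.001 0" --pt "0 0 -0.001 0" --pt "0 0 -0.001 0" --pt "0 0 0 0" --pt "0 0 0 0"

```text
time: 15.42
tcp_pos: [0.5682, 0.0623, 0.0658]
eef_rot: [-1.159, -1.286, 1.284]
contact_force: [-2.8, 0.0, 7.9]
grip_width: -0.002
```

>>> carry_out --pt "0 0 -0.001 0" --pt "0 0 -0.001 0" --pt "0 0 0 0" --pt "0 0 0 0"

```text
time: 15.92
tcp_pos: [0.5681, 0.0622, 0.0637]
eef_rot: [-1.159, -1.286, 1.284]
contact_force: [-2.8, -1.1, 7.5]
grip_width: 0.007
```

>>> carry_out --pt "0 0 -0.001 0" --pt "0 0 0 0" --pt "0 0 0 0"

```text
time: 16.3
tcp_pos: [0.5681, 0.0622, 0.0631]
eef_rot: [-1.16, -1.286, 1.284]
contact_force: [-3.2, -0.5, 10.1]
grip_width: 0.0
```

>>> carry_out --pt "0 0 -0.001 0" --pt "0 0 0 0" --pt "0 0 0 0"

```text
time: 16.68
tcp_pos: [0.5682, 0.0622, 0.063]
eef_rot: [-1.16, -1.286, 1.284]
contact_force: [-5.7, -0.0, 14.8]
grip_width: -0.0
```

That is the stop: the force rises with no more travel. Let go straight up.

>>> carry_out --pt "0 0 0.003 0" --pt "0 0 0.005 0" --pt "0 0 0.01 0" --pt "0 0 0.025 0" --pt "0 0 0.03 0" --pt "0 0 0.02 0" --pt "0 0 0 0" --pt "0 0 0 0"

```text
time: 17.68
tcp_pos: [0.5674, 0.0621, 0.1525]
eef_rot: [-1.158, -1.284, 1.286]
contact_force: [-0.1, -0.1, 0.4]
grip_width: -0.002
```

```bash
cat > e.py <<'E'
from h import *
S=cams.read_camera("side");m=[r for r in cams.trace("side","module_blue") if (lambda k:k[2]>k[1])(S[r["pixels"]].mean(0))][0]
print(m["p"],m["at"])
M=m["pixels"].astype(np.float32)
print(min((1-np.minimum(M,s).sum()/np.maximum(M,s).sum(),z) for z in np.arange(.03,.06,.001) for s in[sil("side",MOD((.568,.0622,.103),z))]))
D=[box(.568,.0612,.103,.118,.094,.0455,.0455),box(.568,.0612,.103,.118,.094,.062,.062)]
save("end.png",cv2.resize(S[150:270,170:330],(800,600),interpolation=2))
s=monitor.sense();print(s["time"],s["tcp_pos"],s["contact_force"])
E
python3 e.py
```

```text
0.81 [248.5, 189.5]
(np.float32(0.10346556), np.float64(0.037000000000000005))
17.775 [0.56704096 0.06208978 0.15201926] [ 0.26856569 -0.07158976 -0.69372112]
```

View pics/end.png

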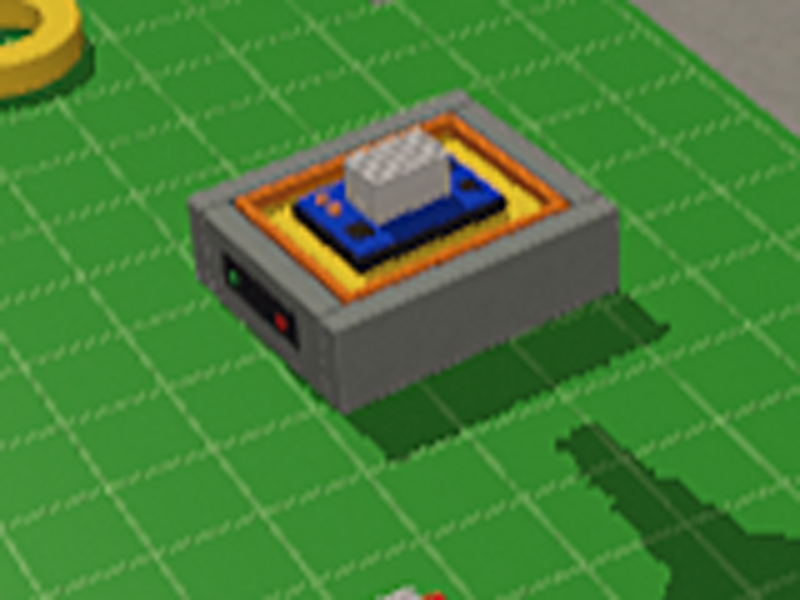

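The crop shows the rim flush with the dock and the blue module flat in the tray. The underside fits at z = 0.037, against 0.0375 expected when latched. The robot is clear, so I hand it in.

```bash
python3 -c "
from h import *
print(arm.finish_job())"
```

```text
the job is handed in; nothing more can be done
None
```

The blue module is in the tray, pressed and latched, and the job was handed in at about 17.8 s of the 48 s allowed.

I picked it up by its heat sink, set it flat in the raised tray and let go. Then I pressed it straight down with the fingers shut, until the force rose to about 15 N with no more travel, and let go.

**Last checks:**
- The rim sits flush with the dock in the side view.
- The module's underside fits at z ≈ 0.037 m; 0.0375 is expected when latched.
- The arm was clear, about 80 mm above the heat sink, with no contact force.
- I never touched the red module. It looked unmoved in the last full view, taken before the press; the final crop shows only its edge.

**Disagreements:** Some module_blue traces ranked the green look-alike first. I rejected those by colour and by comparing views. The side-view fits with the module in the gripper and just after placing were unusable, so for those two moments I relied on the pictures.

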